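# Complete the nested pots, slide the lock tab aside and start the banding machine

## Robot

A 6-joint arm with a two-finger parallel gripper is mounted at the origin on the work surface. World frame = base frame: x ahead of the robot, y to its left, z up, the work surface at z = 0. Lengths are in m, angles in rad, forces in N, time in s.
With the tool pointing down it reaches from about 0.3 to 0.85 m from the base axis. Payload 5.4 kg.
Tool frame: the origin (TCP) lies between the finger pads; the fingertips stand r.tcp_to_tips ahead of it and the grasp point (between the pads) lies 8 mm behind it (r.tcp_to_tips is the distance from the TCP to the fingertips, in m); z points along the fingers, y is the direction in which the jaws open and shut (so a half turn about z gives the same grasp; the last joint's range is limited). The gripper opens to 85 mm and grips with 20 to 120 N. Pads are 22 mm wide; open, the fingers measure 114 mm over their backs; the gripper's body (76 mm by 85 mm) begins 54 mm behind the grasp point. The pads swing forward as they close: fully open they stand 13 mm farther back than shut.
Start: joints at [-1.335, 0.158, 1.597, -0, 1.386, -0.21], TCP at [0.248, -0.519, 0.242] pointing down, gripper open.
Joint ranges: [-2.91, 2.91], [-0.94, 2.29], [0.18, 2.7], [-1.29, 4.43], [0.17, 2.64], [-3, 3]. Speed limits (rad/s): [2.57, 2.57, 3.14, 3.14, 3.14, 3.14].

## Interface

Orientations are given as [roll, pitch, yaw] about the fixed x, y, z axes, in that order (R = Rz(yaw) Ry(pitch) Rx(roll)).
In Python, from cell import r, cams gives the robot as it stands.
- The arm moves only by the tool jog_arm, never from a script. Its arguments are lists of equal length, an entry for each row: "jaw": the closure, from 0 (fully open) to 1 (shut); "dp": the shift along the tool's x, y, z in units of 40 mm (1.0 is 40 mm), a list of three; "turn": the turn about the tool's z in units of 5 degrees (1.0 is 5 degrees). A call has 1 to 8 rows; each row shifts and turns the commanded pose from where the row before left it, along the tool's axes as they then stand; what a row does not reach is not made up. A row lasts 1/12 s, in which the tool goes at most 41.7 mm and 7.16 degrees, less where a joint would pass 70% of its speed; a pose out of reach is approached as far as the arm can. A call is refused whole if a number of a shift passes 1 or a number of a turn 1, either way. A call with a gripper value outside its range is refused whole. The fingers move at their own pace and stop on an object; "grip_force" is the grip in N (left out, the last holds). Time passes only in rows, so rows that do not move let the fingers close. It gives the time, the measured TCP pose, the force and the opening at its end, in the units of the state.
- r.read_state(): the state, without advancing time (a new reading comes with each control period).
- cams.capture(name): name is "scene" or "top" or "wrist"; returns a dict with "pixels" (480x640x3 uint8, blue, green, red), "mtx" (3x3 intrinsics, pixels), "view" (4x4, takes a point from world to camera coordinates). Camera axes: x right, y up, looking along -z (the intrinsics and any distortion apply to the point x, -y, -z); pixel columns grow to the right and rows downward; lengths in m; the calibration is good to about 2 mm. A picture is of the moment at which its call begins. There is no depth.
- r.job_done(): hands the job in, once; it reports no verdict.
The state is a dict: "clock": time; "qpos": joint angles; "dq": joint speeds; "joint_efforts": joint torques, N m; "eef_pos": TCP position; "tool_rot": TCP orientation; "ft_force": force on the tool from outside, world axes, zero at the start; "ft_torque": the same for the moment, N m; "gripper_width": opening from 0.0 (shut) to 1.0 (fully open).
Only numpy, scipy, OpenCV 4.12 (cv2) and the standard library are available. Lean on these libraries where they do the work, as an engineer would, in place of code of your own. Each camera call takes 0.05 s, during which the arm holds its last target. There are 200 camera calls.

## Task

Complete the set on the banding machine: nest the one loose pot that has the same tapered shape as the pot on its platen fully down into that pot, and leave the pots of other shapes where they are. Then slide the child-lock tab on the sloped console fully aside to its stop, leave it open, and press the start button it was covering gently all the way in, hold it in for a second and let it come back out. Do not force the button, and do not disturb the other things on the bench.

Things in the scene. Friction and masses are not known exactly. Their poses are not given: they have to be found in the camera images.
- machine: grey bench banding machine, fixed. Origin under its base on the bench; x away from the robot, y left, z up. Base 170 mm (x) by 320 mm (y -145 to +175), 25 mm high; steel platen at y +115. Console: block at y +2 to -120, face tilted 20 degrees towards -x, 81 mm high at the near edge, 119 mm at the far edge; behind it a housing 105 mm and a lying reel 79 mm high.
- platen (a point): centre of the platen's top, 30 mm above the bench; six steel lugs 4 mm high stand round the foot of the pot on it; axes as the machine's
- start (a joint): travel of the start button along the console's -z (m): 0 out, 0.008 fully in at a hard stop. Its spring pushes back with 3 N at first, 7 N fully in, and returns it when let go. More than 40 N of the fingers on button or console is forcing.
- tab (a joint): travel of the child-lock tab along the face, towards the console's -y (m): 0 fully shut over the well (starts at 0 to 0.006), 0.056 fully aside at a hard stop. It stays where it is left; friction about 4 N.
- ridge (a point): middle of the top of the grip ridge on the centre of the tab. Dark grey tab plate 58 by 58 mm, its top 5 mm above the console face; ridge 10 mm wide (y, the sliding direction), 34 mm long (x), its top 24 mm above the face. Axes as the console's. Rails beside the tab 7.5 mm high, 62 mm apart.
- stack_pot: white round tapered pot standing loose on the platen: 65 mm high, outer diameter 38 mm at the foot and 62 mm at the rim, wall 2.5 mm, inner floor 30 mm above its underside. Origin: centre of its underside, z up. 60 g
- taper_pot: loose pot of the same shape and size as stack_pot (round, tapered); standing upright on the bench in one of three places. Nested fully it rests on the inner floor of the other, 30 mm higher than it, with about 3 mm of side play. Origin: centre of its underside, z up. 35 to 70 g
- straight_pot: loose round pot with straight sides, same white, 62 mm diameter, 65 mm high: does not nest. Origin: centre of its underside
- square_pot: loose square pot with straight sides, same white, 56 by 56 mm, 65 mm high: does not nest. Origin: centre of its underside
- tape_roll: bystander: cardboard roll lying flat, 64 mm diameter, 22 mm high
- screw_jar: bystander: glass jar, 60 mm diameter, 75 mm high
- glue_bottle: bystander: white bottle, 48 mm diameter, 130 mm high
- carton: bystander: cardboard box 70 by 90 by 50 mm high
- console: sloped console block (part of the machine). Origin on its face, 100 mm above the bench, at the mouth centre of the 50 by 50 mm square well, under the tab at first. z out of the face, x up the slope, y left. In its middle the start button, a black disc 38 mm wide; its flat top, when out, is 4 to 16 mm below the mouth: the depth differs each time and is not reported, find it by touch or sight.
- tape_measure: bystander: yellow tape measure, 40 by 45 by 28 mm high
- bolt_tin: bystander: small steel tin, 36 mm diameter, 30 mm high

How it is judged:
By the outcome, as a careful person would: the job done as asked, in the order asked, and still so for the second after the job is handed in, with the robot touching nothing.
It also fails if it takes over 58 s, if anything falls off the work surface, if the arm or the gripper's body presses on something with over 40 N, if the wrist force passes 120 N, or if a joint passes its speed limit or range.

## Working session

There is one attempt and no reset: what is moved stays moved. The work goes in short steps, Python scripts to look and compute and a tool call to move; the robot and the scene stay as the last step left them, time stands still between calls to the robot, and variables do not carry over. Pictures are saved under pics/ and viewed, about 8 in all and at most 12, crops included, and the job is handed in when it is done.

Besides the shell and the picture viewer there is one more tool, called after "Request:" by a JSON object that holds its "name" and its "arguments". jog_arm: Moves the arm, as the interface text tells. Its arguments: {"type":"object","properties":{"jaw":{"type":"array","items":{"type":"number"}},"dp":{"type":"array","items":{"type":"array","items":{"type":"number"}}},"turn":{"type":"array","items":{"type":"number"}},"grip_force":{"type":"number"}},"required":["jaw","dp","turn"]}

```bash
mkdir -p pics
cat > h.py <<'E'
import numpy as np,cv2
from cell import r,cams
def cap(n,f=None):
    c=cams.capture(n)
    if f: cv2.imwrite('pics/'+f,c['pixels'])
    return c
def ray(c,u,v):
    K=np.array(c['mtx']);V=np.array(c['view'])
    d=np.linalg.inv(K)@[u,v,1.]; d=np.array([d[0],-d[1],-d[2]])
    R=V[:3,:3];return -R.T@V[:3,3],R.T@d
def onz(c,u,v,z):
    o,d=ray(c,u,v);return o+d*(z-o[2])/d[2]
def proj(c,p):
    V=np.array(c['view']);q=V[:3,:3]@p+V[:3,3];k=np.array(c['mtx'])@[q[0],-q[1],-q[2]];return k[:2]/k[2]
E
python3 - <<'E'
from h import *
np.set_printoptions(precision=3,suppress=True)
a=cap('top','top.png');b=cap('scene','scene.png')
import pickle
for n,c in(('top',a),('scene',b)):
    pickle.dump(c,open(n+'.pkl','wb'));print(n,ray(c,320,240),c['mtx'][0], [k for k in c])
s=r.read_state();print(s,r.tcp_to_tips)
E
```

```text
top (array([0.413, 0.015, 1.711]), array([ 0.086,  0.014, -0.996])) [601.277   0.    317.442] ['pixels', 'mtx', 'view']
scene (array([1.13 , 0.005, 1.01 ]), array([-0.531,  0.017, -0.847])) [495.071   0.    314.137] ['pixels', 'mtx', 'view']
{'clock': 0.1, 'qpos': array([-1.335,  0.159,  1.598, -0.   ,  1.386, -0.21 ]), 'dq': array([ 0.001, -0.001, -0.003, -0.001,  0.   ,  0.001]), 'joint_efforts': array([  0.   , -39.699, -33.234,  -0.   ,   0.004,   0.   ]), 'eef_pos': array([ 0.248, -0.518,  0.241]), 'tool_rot': array([-3.14 , -0.   ,  0.446]), 'ft_force': array([-0.101, -0.417, -0.978]), 'ft_torque': array([ 0.041,  0.06 , -0.005]), 'gripper_width': 0.9950006027105242} 0.011
```

View pics/top.png

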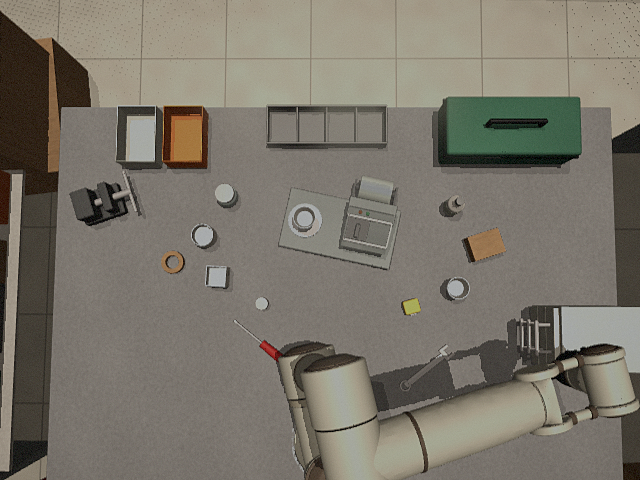

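View pics/scene.png

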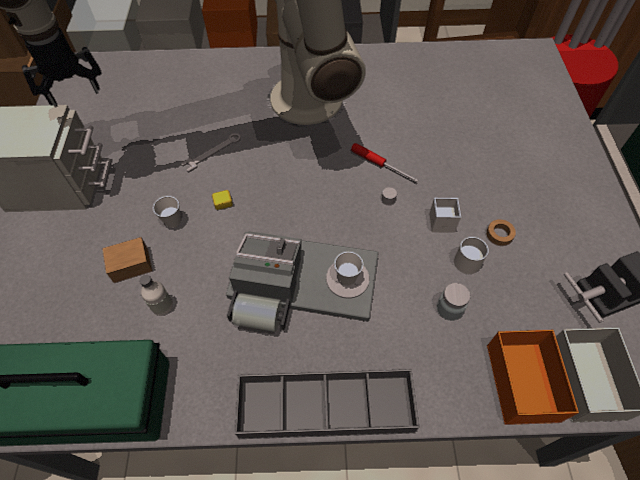

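The top view shows the stack pot on the platen at (304,219), and loose pots at (204,236) round, (217,277) square and (458,288) round. The console is at (367,228). I'll zoom in to tell the two round pots apart.

Run:
```python
from h import *
import pickle
np.set_printoptions(precision=3,suppress=True)
a=pickle.load(open('top.pkl','rb'));b=pickle.load(open('scene.pkl','rb'))
f=lambda c,u,v,w,h,k:cv2.resize(c['pixels'][v-h:v+h,u-w:u+w],None,fx=k,fy=k,interpolation=cv2.INTER_CUBIC)
row1=np.hstack([f(b,168,211,25,25,5.2),f(b,472,254,25,25,5.2),f(b,348,267,25,25,5.2)])
row2=np.hstack([f(a,458,288,25,25,5.2),f(a,204,236,25,25,5.2),f(a,304,219,25,25,5.2)])
row3=np.hstack([f(b,300,275,75,50,2.6),f(a,340,225,75,50,2.6)])
img=np.vstack([row1,row2]); print(img.shape,row3.shape)
img=np.vstack([img,row3[:, :780]]);img=cv2.resize(img,None,fx=.75,fy=.75,interpolation=cv2.INTER_AREA);cv2.imwrite('pics/crop.png',img);print(img.shape)
for u,v in[(458,288),(204,236),(217,277),(304,219)]:print(u,v,onz(a,u,v,.065))
for u,v in[(168,211),(472,254),(348,267)]:print(u,v,onz(b,u,v,.065))
# machine base corners (z=.025)
for u,v in[(292,189),(279,246),(389,269)]:print('base',onz(a,u,v,.025))
```

```text
(520, 780, 3) (260, 780, 3)
(585, 585, 3)
458 288 [ 0.424 -0.338  0.065]
204 236 [0.565 0.358 0.065]
217 277 [0.452 0.32  0.065]
304 219 [0.613 0.082 0.065]
168 211 [ 0.443 -0.331  0.065]
472 254 [0.586 0.357 0.065]
348 267 [0.609 0.082 0.065]
base [0.703 0.118 0.025]
base [0.541 0.154 0.025]
base [ 0.477 -0.155  0.025]
```

View pics/crop.png

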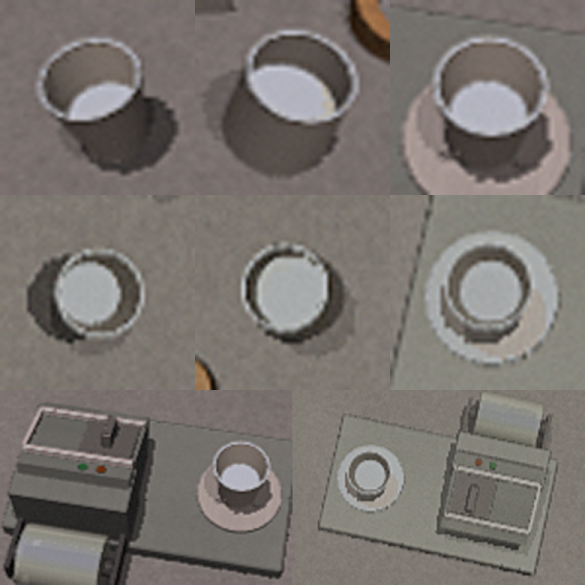

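The right-hand round pot at (458,288) narrows towards its foot, so it is the taper pot, at about (0.43,-0.335). The left round pot is straight. The machine yaw is about -12°. I'll turn the tool to match it first.

Request:
{"name": "jog_arm", "arguments": {"jaw": [0,0,0,0,0,0,0,0], "dp": [[0,0,0],[0,0,0],[0,0,0],[0,0,0],[0,0,0],[0,0,0],[0,0,0],[0,0,0]], "turn": [1,1,1,1,1,1,1,0.5]}}

```text
clock: 0.77
eef_pos: [0.2478, -0.5185, 0.2417]
tool_rot: [-3.141, 0.0, -0.213]
ft_force: [0.6, 0.4, -0.1]
gripper_width: 0.996
```

```bash
cat >> h.py <<'E'
from scipy.spatial.transform import Rotation as Ro
def to(p,q=None):
    s=r.read_state();R=Ro.from_euler('xyz',s['tool_rot']).as_matrix()
    d=R.T@(np.array(p)-s['eef_pos'])/.04
    print('pos',s['eef_pos'].round(4),'yaw',s['tool_rot'].round(4),'F',s['ft_force'].round(1),'w',round(s['gripper_width'],3),'t',round(s['clock'],2),'units',d.round(3))
    return d
E
python3 - <<'E'
from h import *
to([.43,-.335,.242])
E
```

```text
pos [ 0.2478 -0.5185  0.2417] yaw [-3.1406e+00  5.0000e-04 -2.1270e-01] F [ 0.6  0.4 -0.1] w 0.996 t 0.77 units [ 3.483e+00 -5.444e+00 -4.000e-03]
```

Request:
{"name": "jog_arm", "arguments": {"jaw": [0,0,0,0,0,0,0,0], "dp": [[0.5,-0.78,0],[0.5,-0.78,0],[0.5,-0.78,0],[0.5,-0.78,0],[0.5,-0.78,0],[0.5,-0.78,0],[0.48,-0.76,0],[0,0,0]], "turn": [0,0,0,0,0,0,0,0]}}

```text
clock: 1.43
eef_pos: [0.4324, -0.33, 0.2418]
tool_rot: [-3.139, -0.001, -0.203]
ft_force: [-0.3, -0.8, 0.8]
gripper_width: 1.0
```

Run:
```python
from h import *
import pickle
c=cap('wrist','w1.png');pickle.dump(c,open('w1.pkl','wb'));print(ray(c,320,240),c['mtx'])
to([.43,-.335,.242])
```

```text
(array([ 0.50942524, -0.34696226,  0.37386483]), array([-0.29759546,  0.05635396, -0.95305896])) [[362.04862394   0.         317.48200855]
 [  0.         362.04862394 241.24588433]
 [  0.           0.           1.        ]]
pos [ 0.4307 -0.3322  0.2418] yaw [-3.1406e+00  6.0000e-04 -2.0370e-01] F [ 0.1 -0.  -0.2] w 1.0 t 1.48 units [-0.004  0.073 -0.005]
```

View pics/w1.png

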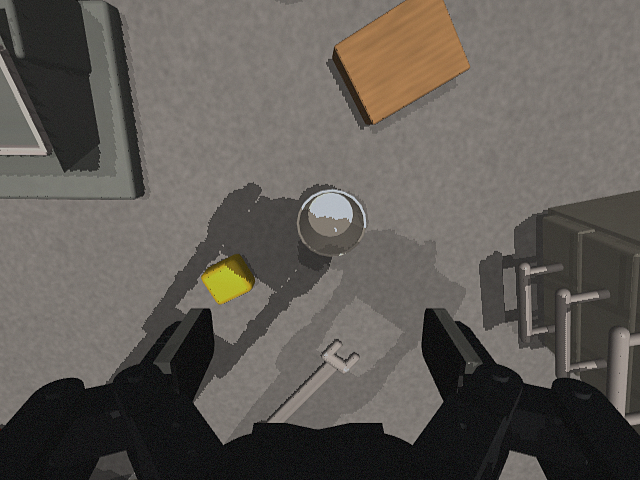

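The wrist view shows the taper pot's rim centred at about (332,222), with no outer wall visible, which fits a taper.

Run:
```python
from h import *
import pickle
c=pickle.load(open('w1.pkl','rb'))
for u,v in[(332.5,221.5),(298,222),(367,222),(332,187),(332,256)]:print(onz(c,u,v,.065).round(4))
p=onz(c,332.5,221.5,.065)
to([p[0],p[1],.13]); to([p[0],p[1],.055])
```

```text
[ 0.4275 -0.3429  0.065 ]
[ 0.4332 -0.313   0.065 ]
[ 0.421  -0.3726  0.065 ]
[ 0.4575 -0.3482  0.065 ]
[ 0.3959 -0.3363  0.065 ]
pos [ 0.4307 -0.3322  0.2418] yaw [-3.1406e+00  6.0000e-04 -2.0370e-01] F [ 0.1 -0.  -0.2] w 1.0 t 1.48 units [-0.023  0.281  2.795]
pos [ 0.4307 -0.3322  0.2418] yaw [-3.1406e+00  6.0000e-04 -2.0370e-01] F [ 0.1 -0.  -0.2] w 1.0 t 1.48 units [-0.022  0.283  4.67 ]
```

Request:
{"name": "jog_arm", "arguments": {"jaw": [0,0,0,0,0,0,0,0], "dp": [[-0.02,0.28,0.5],[0,0,0.9],[0,0,0.9],[0,0,0.9],[0,0,0.9],[0,0,0.45],[0,0,0.22],[0,0,0]], "turn": [0,0,0,0,0,0,0,0]}}

```text
clock: 2.15
eef_pos: [0.4243, -0.3448, 0.0491]
tool_rot: [-3.139, 0.004, -0.21]
ft_force: [0.3, 0.2, 0.3]
gripper_width: 1.005
```

Request:
{"name": "jog_arm", "arguments": {"jaw": [0.15,0.2,0.25,0.3,0.4,0.5,0.5,0.5], "dp": [[0,0,0],[0,0,0],[0,0,0],[0,0,0],[0,0,0],[0,0,0],[0,0,0],[0,0,0]], "turn": [0,0,0,0,0,0,0,0], "grip_force": 25}}

```text
clock: 2.82
eef_pos: [0.4275, -0.3469, 0.0541]
tool_rot: [3.139, -0.004, -0.208]
ft_force: [-0.1, 1.5, 6.1]
gripper_width: 0.702
```

Run:
```python
from h import *
import pickle
c=cap('wrist','w2.png');pickle.dump(c,open('w2.pkl','wb'))
to([.427,-.343,.05])
```

```text
pos [ 0.4275 -0.3469  0.0541] yaw [ 3.139  -0.0036 -0.2084] F [0.  2.1 6.2] w 0.702 t 2.87 units [-0.032 -0.092  0.101]
```

View pics/w2.png

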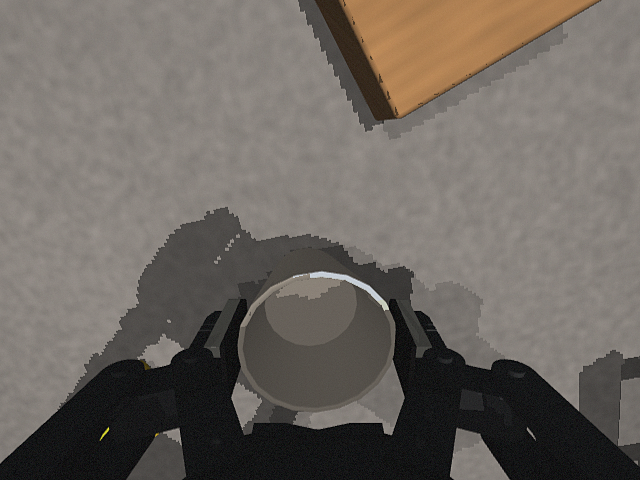

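The pot is gripped at 60 mm, just below the rim, with the rim spanning (239–396, 271–411). Next I'll lift it.

Request:
{"name": "jog_arm", "arguments": {"jaw": [0.5,0.5,0.5,0.5,0.5,0.5,0.5,0.5], "dp": [[0,0,-0.2],[0,0,-0.4],[0,0,-0.7],[0,0,-0.9],[0,0,-0.9],[0,0,-0.9],[0,0,-0.7],[0,0,0]], "turn": [0,0,0,0,0,0,0,0]}}

```text
clock: 3.53
eef_pos: [0.4285, -0.3485, 0.2484]
tool_rot: [3.132, -0.011, -0.208]
ft_force: [0.1, -1.4, 1.2]
gripper_width: 0.698
```

Run:
```python
from h import *
import pickle
c=pickle.load(open('top.pkl','rb'))
g=cv2.resize(c['pixels'][175:275,270:410],None,fx=5.5,fy=5.5,interpolation=cv2.INTER_CUBIC);cv2.imwrite('pics/mach.png',g)
to([.611,.082,.24])
```

```text
pos [ 0.4285 -0.3485  0.2484] yaw [ 3.1322 -0.0111 -0.2084] F [ 0.1 -1.4  1.2] w 0.698 t 3.53 units [  2.236 -11.474   0.129]
```

View pics/mach.png

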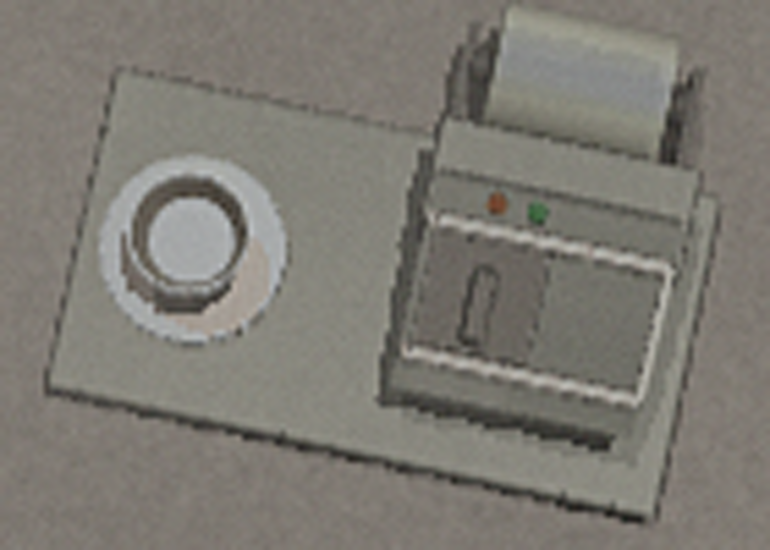

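The machine is clear in this crop: platen disc centre (194,249), stack pot rim centre (189,235), ridge top centre about (481,305), base corners (118,70), (47,385) and (650,517).

Run:
```python
from h import *
import pickle
np.set_printoptions(precision=4,suppress=True)
c=pickle.load(open('top.pkl','rb'))
P=lambda u,v,z:onz(c,270+u/5.5,175+v/5.5,z)
A,B,C=P(118,70,.025),P(47,385,.025),P(650,517,.025)
print(A,B,C,np.linalg.norm(A-B),np.linalg.norm(B-C))
y=(B-C)[:2];y/=np.linalg.norm(y);x=np.array([y[1],-y[0]]);print('yaw',np.arctan2(x[1],x[0]))
O=B[:2]-(-.085)*x-.175*y;print('origin',O,'platen from corner',O+.115*y)
pl=P(194,249,.03)[:2];rm=P(189,235,.095)[:2];print('platen',pl,'rim',rm)
b=pickle.load(open('scene.pkl','rb'));print('scene rim',onz(b,348,266,.095)[:2])
rd=P(481,305,.122)[:2];print('ridge',rd,'in machine',[(rd-O)@x,(rd-O)@y], 'pot',[(rm-O)@x,(rm-O)@y],[(pl-O)@x,(pl-O)@y])
to([rm[0],rm[1],.24])
```

```text
[0.7066 0.1197 0.025 ] [0.5435 0.1548 0.025 ] [ 0.477 -0.153  0.025] 0.16680197672904176 0.3149275264264813
yaw -0.2128241249202444
origin [ 0.5896 -0.0342] platen from corner [0.6139 0.0782]
platen [0.6131 0.0797] rim [0.6123 0.0797]
scene rim [0.6227 0.0797]
ridge [ 0.5753 -0.0625] in machine [np.float64(-0.008038860663367758), np.float64(-0.030708816080305606)] pot [np.float64(-0.0018643395607515045), np.float64(0.11612696677096244)] [np.float64(-0.0010745341303463232), np.float64(0.11629977257293123)]
pos [ 0.4285 -0.3485  0.2484] yaw [ 3.1322 -0.0111 -0.2084] F [ 0.1 -1.4  1.2] w 0.698 t 3.53 units [  2.28  -11.426   0.129]
```

Request:
{"name": "jog_arm", "arguments": {"jaw": [0.5,0.5,0.5,0.5,0.5,0.5,0.5,0.5], "dp": [[0.1,-0.5,0],[0.18,-0.9,0],[0.18,-0.9,0],[0.18,-0.9,0],[0.18,-0.9,0],[0.18,-0.9,0],[0.18,-0.9,0],[0.18,-0.9,0]], "turn": [0,0,0,0,0,0,0,0]}}

```text
clock: 4.2
eef_pos: [0.5359, -0.0889, 0.24]
tool_rot: [3.141, -0.001, -0.209]
ft_force: [0.9, -0.6, -0.6]
gripper_width: 0.702
```

Request:
{"name": "jog_arm", "arguments": {"jaw": [0.5,0.5,0.5,0.5,0.5,0.5,0.5,0.5], "dp": [[0.18,-0.9,0],[0.18,-0.9,0],[0.18,-0.9,0],[0.18,-0.9,0],[0.12,-0.7,0],[0.06,-0.3,0],[0,0,0],[0,0,0]], "turn": [0,0,0,0,0,0,0,0]}}

```text
clock: 4.87
eef_pos: [0.6088, 0.0815, 0.2395]
tool_rot: [3.141, 0.0, -0.208]
ft_force: [0.0, 0.2, -0.9]
gripper_width: 0.698
```

Run:
```python
from h import *
import pickle
c=cap('wrist','w3.png');pickle.dump(c,open('w3.pkl','wb'))
to([.613,.079,.15])
```

```text
pos [0.6087 0.0808 0.2395] yaw [ 3.1407e+00  2.0000e-04 -2.0910e-01] F [-0.3  0.2 -0.5] w 0.701 t 4.92 units [0.116 0.019 2.239]
```

View pics/w3.png

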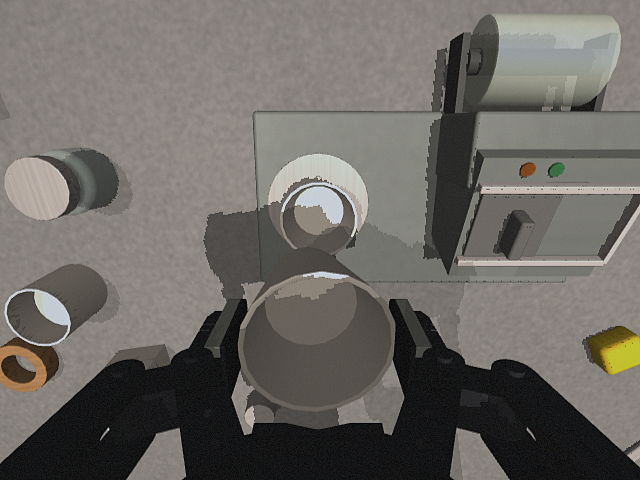

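The pot hangs straight, with its rim centred at about (317,340). The stack pot rim is centred at about (318,217) on the platen, and the ridge is at about (518,233).

Run:
```python
from h import *
import pickle
np.set_printoptions(precision=4,suppress=True)
c=pickle.load(open('w3.pkl','rb'))
s=onz(c,318.5,217,.095);h=onz(c,317,340.5,.25);print('stack',s,'L/R',onz(c,280,217,.095),onz(c,357,217,.095),'top',onz(c,318,179,.095),'held',h,'LR',onz(c,238,340,.25),onz(c,395,340,.25), onz(c,317,271,.25),onz(c,317,411,.25))
print('ridge',onz(c,518,233,.1226))
e=r.read_state()['eef_pos']
t=e+(s-h);to([t[0],t[1],.16])
g=c['pixels'][140:290,430:640];cv2.imwrite('pics/x.png',g)
```

```text
stack [0.6179 0.0777 0.095 ] L/R [0.6242 0.1073 0.095 ] [0.6117 0.0481 0.095 ] top [0.6471 0.072  0.095 ] held [0.6081 0.081  0.25  ] LR [0.6146 0.1109 0.25  ] [0.602  0.0515 0.25  ] [0.6364 0.0751 0.25  ] [0.575 0.088 0.25 ]
ridge [ 0.5837 -0.0612  0.1226]
pos [0.6087 0.0808 0.2395] yaw [ 3.1407  0.0002 -0.2091] F [-0.3  0.2 -0.5] w 0.701 t 4.92 units [0.259 0.028 1.989]
```

Request:
{"name": "jog_arm", "arguments": {"jaw": [0.5,0.5,0.5,0.5,0.5,0.5,0.5,0.5], "dp": [[0.23,0.03,0],[0,0,0.5],[0,0,0.6],[0,0,0.5],[0,0,0.3],[0,0,0.2],[0,0,0.1],[0,0,0.1]], "turn": [0,0,0,0,0,0,0,0]}}

```text
clock: 5.58
eef_pos: [0.6182, 0.0781, 0.1481]
tool_rot: [-3.142, -0.001, -0.209]
ft_force: [0.4, -0.6, -0.5]
gripper_width: 0.701
```

Request:
{"name": "jog_arm", "arguments": {"jaw": [0.5,0.5,0.5,0.5,0.5,0.5,0.5,0.5], "dp": [[0,0,0.1],[0,0,0.1],[0,0,0.1],[0,0,0.1],[0,0,0.1],[0,0,0.1],[0,0,0.1],[0,0,0]], "turn": [0,0,0,0,0,0,0,0]}}

```text
clock: 6.25
eef_pos: [0.6171, 0.0787, 0.1183]
tool_rot: [3.141, 0.002, -0.209]
ft_force: [-0.1, -0.5, -1.0]
gripper_width: 0.705
```

Run:
```python
from h import *
to([.6155,.078,.114])
```

```text
pos [0.6171 0.0787 0.1183] yaw [ 3.1413e+00  1.7000e-03 -2.0870e-01] F [-0.1 -0.5 -1. ] w 0.705 t 6.25 units [-0.035  0.026  0.108]
```

No contact yet. I'll lower slowly until it seats.

Request:
{"name": "jog_arm", "arguments": {"jaw": [0.5,0.5,0.5,0.5], "dp": [[0,0,0.03],[0,0,0.03],[0,0,0.02],[0,0,0]], "turn": [0,0,0,0]}}

```text
clock: 6.58
eef_pos: [0.6177, 0.0787, 0.1163]
tool_rot: [-3.142, -0.0, -0.209]
ft_force: [-1.2, -0.6, -0.6]
gripper_width: 0.701
```

Request:
{"name": "jog_arm", "arguments": {"jaw": [0.5,0.5,0.5,0.5], "dp": [[0,0,0.03],[0,0,0.03],[0,0,0.02],[0,0,0]], "turn": [0,0,0,0]}}

```text
clock: 6.92
eef_pos: [0.6189, 0.0779, 0.1148]
tool_rot: [3.141, -0.003, -0.209]
ft_force: [-1.2, -3.0, 5.9]
gripper_width: 0.7
```

Seated at about 0.115, as predicted. I'll release and back up.

Request:
{"name": "jog_arm", "arguments": {"jaw": [0.28,0.25,0.2,0.1,0,0,0,0], "dp": [[0,0,0],[0,0,0],[0,0,0],[0,0,0],[0,0,0],[0,0,0],[0,0,0],[0,0,0]], "turn": [0,0,0,0,0,0,0,0]}}

```text
clock: 7.58
eef_pos: [0.6176, 0.0788, 0.113]
tool_rot: [-3.142, 0.0, -0.209]
ft_force: [0.3, 0.1, 0.2]
gripper_width: 0.998
```

Request:
{"name": "jog_arm", "arguments": {"jaw": [0,0,0,0,0,0,0,0], "dp": [[0,0,-0.2],[0,0,-0.4],[0,0,-0.7],[0,0,-0.7],[0,0,-0.7],[0,0,-0.4],[0,0,0],[0,0,0]], "turn": [0,0,0,0,0,0,0,0]}}

```text
clock: 8.25
eef_pos: [0.6184, 0.0787, 0.2386]
tool_rot: [-3.141, -0.003, -0.209]
ft_force: [-0.1, -0.3, -0.3]
gripper_width: 1.0
```

Request:
{"name": "jog_arm", "arguments": {"jaw": [0.1,0.3,0.6,0.8,1,1,1,1], "dp": [[-0.2,0.7,0],[-0.2,0.7,0],[-0.2,0.7,0],[-0.2,0.7,0],[0,0,0],[0,0,0],[0,0,0],[0,0,0]], "turn": [0,0,0,0,0,0,0,0]}}

```text
clock: 8.92
eef_pos: [0.5632, -0.0233, 0.2363]
tool_rot: [-3.141, 0.001, -0.208]
ft_force: [0.1, -0.6, -0.0]
gripper_width: -0.003
```

Run:
```python
from h import *
import pickle
c=cap('wrist');pickle.dump(c,open('w4.pkl','wb'))
cv2.imwrite('pics/w4.png',cv2.resize(c['pixels'],(800,600)))
to([.58,-.062,.2])
```

```text
pos [ 0.5633 -0.0233  0.2365] yaw [-3.1413e+00  1.0000e-03 -2.0750e-01] F [-0.   0.4  0.2] w 0.001 t 8.97 units [0.609 0.862 0.912]
```

View pics/w4.png

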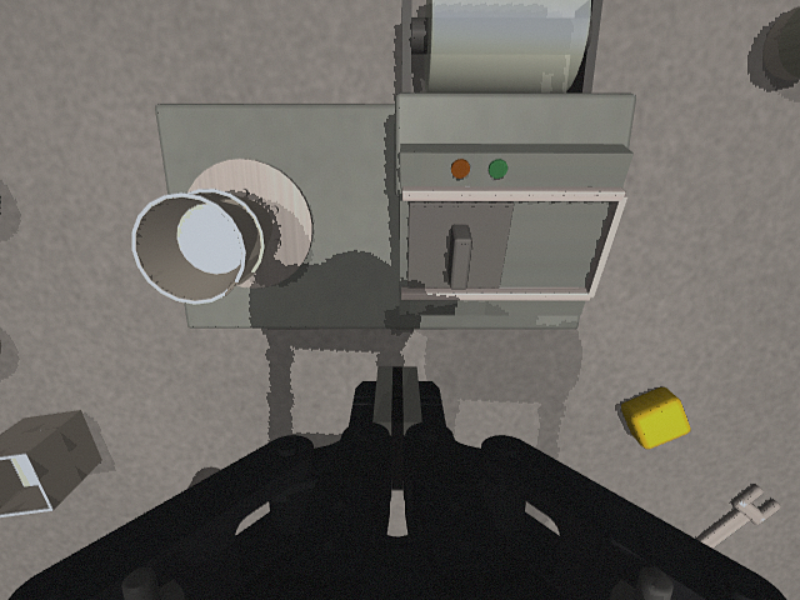

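The pots are nested upright, with concentric rims at about (200,247) in this scaled view. The ridge is at about (461,257). Next I'll work out the push start.

Run:
```python
from h import *
import pickle
np.set_printoptions(precision=4,suppress=True)
c=pickle.load(open('w4.pkl','rb'))
print('nest rim L,R,mid',*[onz(c,u/1.25,247/1.25,.125) for u in(133,264,198.5)])
rd=onz(c,462/1.25,257/1.25,.1226);print('ridge',rd)
th=-.2128;x=np.array([np.cos(th),np.sin(th)]);y=np.array([-x[1],x[0]])
O=np.array([.5896,-.0342])
print([(rd[:2]-O)@x,(rd[:2]-O)@y])
# face corners: rails ends
for u,v in[(402,192),(628,192),(592,299),(402,299),(514,205),(500,290)]:
  for z in(.09,.1,.11):
    p=onz(c,u/1.25,v/1.25,z)[:2]-O;print((u,v),z,p@x,p@y)
t=np.array([.580,-.062])+.022*y;to([t[0],t[1],.125])
```

```text
nest rim L,R,mid [0.6234 0.1097 0.125 ] [0.6087 0.04   0.125 ] [0.616  0.0749 0.125 ]
ridge [ 0.5805 -0.0646  0.1226]
[np.float64(-0.0024462494700970994), np.float64(-0.03164404382593363)]
(402, 192) 0.09 0.029916945601828636 0.0014569688236061244
(402, 192) 0.1 0.03067351015636899 0.0015729171752671988
(402, 192) 0.11 0.031430074710909355 0.0016888655269282733
(628, 192) 0.09 0.030672784510397802 -0.13393447830503966
(628, 192) 0.1 0.031402174895586936 -0.12895089205956012
(628, 192) 0.11 0.032131565280776174 -0.12396730581408058
(592, 299) 0.09 -0.03665106702575878 -0.1216751715065472
(592, 299) 0.1 -0.033501227359280655 -0.11713233589628018
(592, 299) 0.11 -0.030351387692802545 -0.11258950028601311
(402, 299) 0.09 -0.037332525359599224 0.0008455036100032729
(402, 299) 0.1 -0.034158185678687406 0.0009834355603894132
(402, 299) 0.11 -0.030983845997775476 0.001121367510775577
(514, 205) 0.09 0.02263802421061857 -0.0662915421767385
(514, 205) 0.1 0.023656282944085203 -0.06373987704688457
(514, 205) 0.11 0.02467454167755195 -0.06118821191703064
(500, 290) 0.09 -0.030933381636246225 -0.061889691575618334
(500, 290) 0.1 -0.02798910607782043 -0.059496283228178265
(500, 290) 0.11 -0.025044830519394743 -0.05710287488073824
pos [ 0.5633 -0.0233  0.2365] yaw [-3.1413  0.001  -0.2075] F [-0.   0.4  0.2] w 0.001 t 8.97 units [0.614 0.313 2.787]
```

Request:
{"name": "jog_arm", "arguments": {"jaw": [1,1,1,1,1,1,1,1], "dp": [[0.55,0.3,0],[0,0,0.7],[0,0,0.7],[0,0,0.6],[0,0,0.4],[0,0,0.2],[0,0,0.13],[0,0,0]], "turn": [0,0,0,0,0,0,0,0]}}

```text
clock: 9.63
eef_pos: [0.5821, -0.0399, 0.1272]
tool_rot: [-3.141, 0.001, -0.208]
ft_force: [0.3, 0.3, 0.8]
gripper_width: -0.001
```

Request:
{"name": "jog_arm", "arguments": {"jaw": [1,1,1,1,1,1,1,1], "dp": [[0,0.1,0],[0,0.1,0],[0,0.1,0],[0,0.1,0],[0,0.1,0],[0,0.1,0],[0,0.1,0],[0,0,0]], "turn": [0,0,0,0,0,0,0,0]}}

```text
clock: 10.3
eef_pos: [0.577, -0.069, 0.1287]
tool_rot: [3.141, -0.002, -0.209]
ft_force: [0.9, 2.6, 2.8]
gripper_width: -0.002
```

Run:
```python
from h import *
import pickle
th=-.2128;x=np.array([np.cos(th),np.sin(th)]);y=np.array([-x[1],x[0]]);O=np.array([.5896,-.0342])
c=cap('wrist');pickle.dump(c,open('w5.pkl','wb'));cv2.imwrite('pics/w5.png',c['pixels'])
to([.6,-.1,.2]);p=r.read_state()['eef_pos'][:2]-O;print(p@x,p@y)
```

```text
pos [ 0.5768 -0.0688  0.1285] yaw [ 3.1408e+00 -1.3000e-03 -2.0930e-01] F [1.  2.1 2.9] w 0.003 t 10.35 units [ 0.731  0.645 -1.785]
-0.005176954360652156 -0.036498712242908286
```

View pics/w5.png

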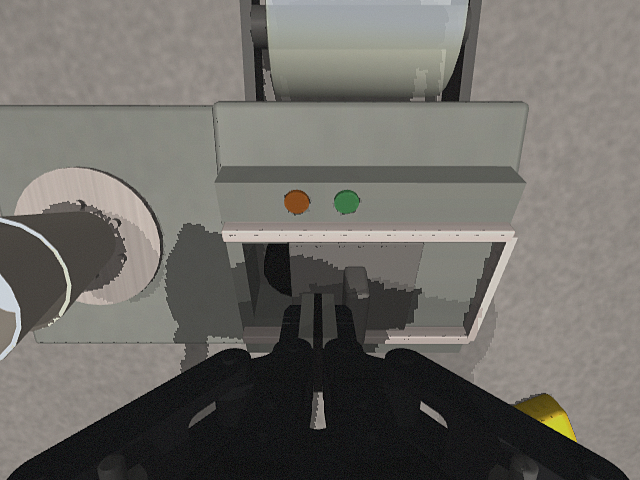

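The tab is moving and the black button is showing at about (277,268). I'll keep pushing.

Request:
{"name": "jog_arm", "arguments": {"jaw": [1,1,1,1,1,1,1,1], "dp": [[0,0.12,0],[0,0.12,0],[0,0.12,0],[0,0.12,0],[0,0.12,0],[0,0.12,0],[0,0.08,0],[0,0,0]], "turn": [0,0,0,0,0,0,0,0]}}

```text
clock: 11.02
eef_pos: [0.5701, -0.0996, 0.1283]
tool_rot: [-3.141, -0.001, -0.21]
ft_force: [2.6, 4.5, 4.7]
gripper_width: -0.001
```

Request:
{"name": "jog_arm", "arguments": {"jaw": [1,1,1,1], "dp": [[0,0.05,0],[0,0.05,0],[0,0.05,0],[0,0,0]], "turn": [0,0,0,0]}}

```text
clock: 11.35
eef_pos: [0.5697, -0.1011, 0.1283]
tool_rot: [-3.133, -0.001, -0.209]
ft_force: [6.2, 20.3, 6.9]
gripper_width: 0.0
```

Request:
{"name": "jog_arm", "arguments": {"jaw": [1,1,1,1], "dp": [[0,0.05,0],[0,0.05,0],[0,0,0],[0,0,0]], "turn": [0,0,0,0]}}

```text
clock: 11.68
eef_pos: [0.5684, -0.1048, 0.1287]
tool_rot: [-3.133, 0.0, -0.209]
ft_force: [2.9, 20.0, 11.4]
gripper_width: -0.003
```

Request:
{"name": "jog_arm", "arguments": {"jaw": [1,1,1,1,1,1,1,1], "dp": [[0,-0.2,0],[0,-0.1,-0.4],[-0.3,0,-0.8],[-0.7,0,-0.9],[-0.7,0,-0.9],[-0.3,0,0],[0,0,0],[0,0,0]], "turn": [0,0,0,0,0,0,0,0]}}

```text
clock: 12.35
eef_pos: [0.4957, -0.0823, 0.2405]
tool_rot: [3.141, 0.002, -0.21]
ft_force: [-0.1, 0.4, -1.2]
gripper_width: -0.001
```

Run:
```python
from h import *
import pickle
c=cap('wrist');pickle.dump(c,open('w6.pkl','wb'));cv2.imwrite('pics/w6.png',cv2.resize(c['pixels'][100:400,120:520],(800,600),interpolation=cv2.INTER_CUBIC))
to([.6,-.1,.2])
```

```text
pos [ 0.4959 -0.0821  0.2399] yaw [ 3.1412  0.0032 -0.2094] F [ 0.9 -0.2  0.7] w -0.001 t 12.4 units [ 2.642 -0.104  0.989]
```

View pics/w6.png

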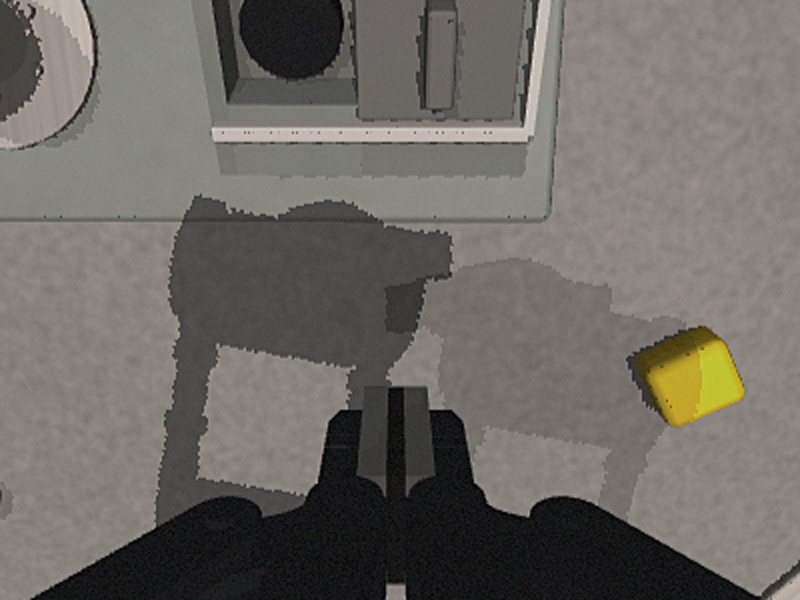

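The tab now sits right of the well, with its edges at about (358..525) in this crop, close to the end rail. The button is exposed at about (291,30) in the crop. I'll measure both against the face plane.

Run:
```python
from h import *
import pickle
np.set_printoptions(precision=4,suppress=True)
c=pickle.load(open('w6.pkl','rb'))
th=-.2128;X=np.array([np.cos(th),np.sin(th),0]);Y=np.array([-X[1],X[0],0]);O=np.array([.5896,-.0342,0])
t=np.radians(20);cx=np.cos(t)*X+np.array([0,0,np.sin(t)]);cz=-np.sin(t)*X+np.array([0,0,np.cos(t)])
def face(u,v,h,C):
    o,d=ray(c,u,v);k=((C-o)@cz+h)/(d@cz);p=o+k*d-C;return np.array([p@cx,p@Y])
C=O-.0025*X-.031*Y+[0,0,.1];print('console',C)
P=lambda cxp,cyp,h:face(120+cxp/2,100+cyp/2,h,C)
print('tab L,R',P(358,112,5e-3),P(523,118,5e-3),'ridge base L/R near',P(425,108,5e-3),P(455,113,5e-3))
print('well near-left mouth',P(225,103,0),'rail near L,R',P(212,130,.0075),P(530,130,.0075))
# button edges
m=(c['pixels'].max(2)<45).astype(np.uint8);m[230:]=0;m[:, :200]=0;m[:,310:]=0
n,l,s,cc=cv2.connectedComponentsWithStats(m);i=1+s[1:,4].argmax();print(s[i],cc[i])
for dep in(.004,.010,.016):
    L=face(s[i][0],cc[i][1],-dep,C);R=face(s[i][0]+s[i][2],cc[i][1],-dep,C);T=face(cc[i][0],s[i][1],-dep,C);B=face(cc[i][0],s[i][1]+s[i][3],-dep,C);print(dep,'W',L[1]-R[1],'H',T[0]-B[0],'mid',(T+B)[0]/2,(L+R)[1]/2)
```

```text
console [ 0.5806 -0.064   0.1   ]
tab L,R [-0.0224 -0.023 ] [-0.0246 -0.0845] ridge base L/R near [-0.0207 -0.0478] [-0.0227 -0.059 ]
well near-left mouth [-0.0213  0.0272] rail near L,R [-0.0287  0.0317] [-0.0282 -0.0872]
[ 240   83   57   57 2329] [265.9785 110.7389]
0.004 W 0.040510695580194295 H 0.04031851458305568 mid 0.006309387486798178 -0.001753766872468426
0.01 W 0.041445901892680125 H 0.04124928431702591 mid 0.004303267352395446 -0.0009585812107357934
0.016 W 0.04238110820516591 H 0.042180054050996146 mid 0.0022971472179926337 -0.0001633955490031591
```

Run:
```python
from h import *
to([.5726,-.0939,.125])
```

```text
pos [ 0.4959 -0.0821  0.2399] yaw [ 3.1412  0.0032 -0.2094] F [ 0.9 -0.2  0.7] w -0.001 t 12.4 units [ 1.947 -0.112  2.867]
```

Request:
{"name": "jog_arm", "arguments": {"jaw": [1,1,1,1,1,1,1,1], "dp": [[0.65,-0.11,0],[0.65,0,0],[0.65,0,0.6],[0,0,0.9],[0,0,0.8],[0,0,0.4],[0,0,0.15],[0,0,0]], "turn": [0,0,0,0,0,0,0,0]}}

```text
clock: 13.07
eef_pos: [0.5721, -0.0932, 0.1239]
tool_rot: [-3.141, 0.007, -0.209]
ft_force: [1.0, -0.0, -0.5]
gripper_width: 0.002
```

Request:
{"name": "jog_arm", "arguments": {"jaw": [1,1,1,1,1,1,1], "dp": [[0,0.05,0],[0,0.05,0],[0,0.05,0],[0,0.05,0],[0,0.05,0],[0,0,0],[0,0,0]], "turn": [0,0,0,0,0,0,0]}}

```text
clock: 13.65
eef_pos: [0.5733, -0.1006, 0.1291]
tool_rot: [-3.136, -0.003, -0.209]
ft_force: [4.1, 12.8, 0.6]
gripper_width: 0.001
```

Request:
{"name": "jog_arm", "arguments": {"jaw": [1,1,1,1], "dp": [[0,0.04,0],[0,0.04,0],[0,0,0],[0,0,0]], "turn": [0,0,0,0]}}

```text
clock: 13.98
eef_pos: [0.5731, -0.1013, 0.1291]
tool_rot: [-3.132, -0.003, -0.208]
ft_force: [6.7, 20.7, 1.8]
gripper_width: 0.002
```

It behaves as a hard stop: 3 mm of command gave 0.7 mm of motion and 21 N. Next is the button: lift, move over the well and creep in along the console normal.

Request:
{"name": "jog_arm", "arguments": {"jaw": [1,1,1,1,1,1], "dp": [[0,-0.2,0],[0,-0.1,-0.3],[0,0,-0.3],[0,-0.2,0],[0,0,0],[0,0,0]], "turn": [0,0,0,0,0,0]}}

```text
clock: 14.48
eef_pos: [0.5756, -0.0871, 0.1523]
tool_rot: [3.141, -0.001, -0.209]
ft_force: [-0.5, 0.1, 0.4]
gripper_width: -0.0
```

Run:
```python
from h import *
to([.580,-.0628,.125])
```

```text
pos [ 0.5756 -0.0871  0.1523] yaw [ 3.141e+00 -1.000e-03 -2.086e-01] F [-0.5  0.1  0.4] w -0.0 t 14.48 units [-0.018 -0.619  0.681]
```

Request:
{"name": "jog_arm", "arguments": {"jaw": [1,1,1,1,1,1], "dp": [[0,-0.62,0],[0,0,0],[0,0,0.3],[0,0,0.3],[0,0,0.08],[0,0,0]], "turn": [0,0,0,0,0,0]}}

```text
clock: 14.98
eef_pos: [0.5787, -0.0628, 0.1217]
tool_rot: [-3.141, 0.005, -0.209]
ft_force: [-0.9, -0.0, -0.1]
gripper_width: 0.002
```

Request:
{"name": "jog_arm", "arguments": {"jaw": [1,1,1,1,1,1], "dp": [[0.017,0,0.047],[0.017,0,0.047],[0.017,0,0.047],[0.017,0,0.047],[0,0,0.047],[0,0,0]], "turn": [0,0,0,0,0,0]}}

```text
clock: 15.48
eef_pos: [0.583, -0.0631, 0.1147]
tool_rot: [-3.142, 0.001, -0.209]
ft_force: [-0.8, 1.0, -0.7]
gripper_width: -0.0
```

Run:
```python
from h import *
c=cap('wrist');cv2.imwrite('pics/w7.png',c['pixels'])
to([.580,-.0628,.11])
```

```text
pos [ 0.583  -0.0631  0.1149] yaw [-3.1416e+00  4.0000e-04 -2.0870e-01] F [-0.9 -0.6 -0.3] w 0.001 t 15.53 units [-0.075  0.008  0.122]
```

View pics/w7.png

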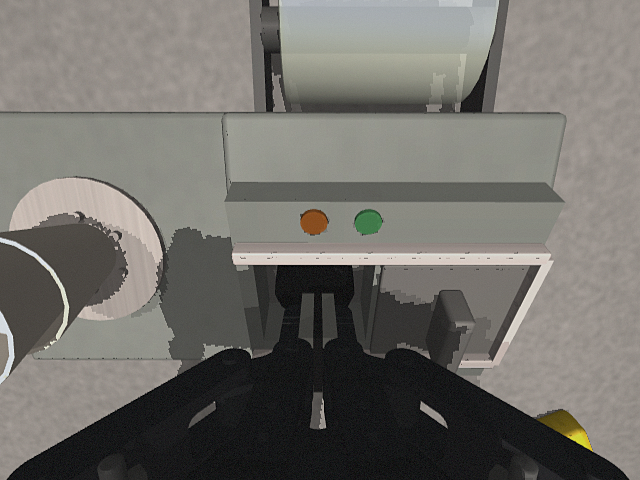

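The fingers (u=318) are lined up over the button and well (centre about 313), and the tab stands clear on the right. Creeping down now.

Request:
{"name": "jog_arm", "arguments": {"jaw": [1,1,1,1,1], "dp": [[-0.04,0,0.03],[0,0,0.03],[0,0,0.03],[0,0,0.03],[0,0,0]], "turn": [0,0,0,0,0]}}

```text
clock: 15.95
eef_pos: [0.5814, -0.0628, 0.11]
tool_rot: [-3.142, 0.0, -0.209]
ft_force: [-0.1, -0.1, 0.0]
gripper_width: 0.003
```

Request:
{"name": "jog_arm", "arguments": {"jaw": [1,1,1,1], "dp": [[0,0,0.03],[0,0,0.03],[0,0,0.03],[0,0,0]], "turn": [0,0,0,0]}}

```text
clock: 16.28
eef_pos: [0.5814, -0.0628, 0.1063]
tool_rot: [-3.142, 0.001, -0.209]
ft_force: [-0.4, -0.4, 0.2]
gripper_width: -0.002
```

Request:
{"name": "jog_arm", "arguments": {"jaw": [1,1,1,1], "dp": [[0,0,0.03],[0,0,0.03],[0,0,0.03],[0,0,0]], "turn": [0,0,0,0]}}

```text
clock: 16.62
eef_pos: [0.5821, -0.063, 0.1036]
tool_rot: [3.142, -0.001, -0.209]
ft_force: [-0.7, 0.6, 3.3]
gripper_width: -0.003
```

Request:
{"name": "jog_arm", "arguments": {"jaw": [1,1,1,1], "dp": [[0.01,0,0.028],[0.01,0,0.028],[0.01,0,0.028],[0,0,0]], "turn": [0,0,0,0]}}

```text
clock: 16.95
eef_pos: [0.5833, -0.0633, 0.1001]
tool_rot: [3.142, -0.001, -0.209]
ft_force: [0.6, 0.6, 5.1]
gripper_width: 0.001
```

Contact came at about 0.104 and the spring is being felt. Continuing along the normal.

Request:
{"name": "jog_arm", "arguments": {"jaw": [1,1,1,1], "dp": [[0.01,0,0.028],[0.01,0,0.028],[0.01,0,0.028],[0,0,0]], "turn": [0,0,0,0]}}

```text
clock: 17.28
eef_pos: [0.5844, -0.0635, 0.0971]
tool_rot: [3.142, -0.001, -0.209]
ft_force: [-1.7, -0.0, 5.6]
gripper_width: 0.001
```

Request:
{"name": "jog_arm", "arguments": {"jaw": [1,1,1,1], "dp": [[0.01,0,0.025],[0.01,0,0.025],[0,0,0],[0,0,0]], "turn": [0,0,0,0]}}

```text
clock: 17.62
eef_pos: [0.5847, -0.0635, 0.0968]
tool_rot: [3.141, 0.001, -0.208]
ft_force: [-9.3, 2.0, 19.2]
gripper_width: 0.003
```

That is the hard stop, at about 21 N along the normal. I'll hold for more than 1 s, then back out.

Request:
{"name": "jog_arm", "arguments": {"jaw": [1,1,1,1,1,1,1,1], "dp": [[0,0,0],[0,0,0],[0,0,0],[0,0,0],[0,0,0],[0,0,0],[0,0,0],[0,0,0]], "turn": [0,0,0,0,0,0,0,0]}}

```text
clock: 18.28
eef_pos: [0.5847, -0.0635, 0.0967]
tool_rot: [3.141, 0.001, -0.208]
ft_force: [-8.8, 1.0, 19.0]
gripper_width: 0.004
```

Request:
{"name": "jog_arm", "arguments": {"jaw": [1,1,1,1,1,1,1,1], "dp": [[0,0,0],[0,0,0],[0,0,0],[0,0,0],[0,0,0],[0,0,0],[0,0,0],[0,0,0]], "turn": [0,0,0,0,0,0,0,0]}}

```text
clock: 18.95
eef_pos: [0.5847, -0.0635, 0.0967]
tool_rot: [3.141, 0.001, -0.208]
ft_force: [-8.1, 1.8, 19.8]
gripper_width: -0.002
```

Request:
{"name": "jog_arm", "arguments": {"jaw": [1,1,1,1,1,1,1,1], "dp": [[-0.02,0,-0.06],[-0.03,0,-0.09],[-0.03,0,-0.09],[-0.03,0,-0.1],[0,0,-0.3],[0,0,-0.6],[0,0,-0.9],[-0.3,0,-0.9]], "turn": [0,0,0,0,0,0,0,0]}}

```text
clock: 19.62
eef_pos: [0.5684, -0.0602, 0.2163]
tool_rot: [-3.141, 0.002, -0.209]
ft_force: [1.6, 0.2, 0.4]
gripper_width: -0.003
```

Request:
{"name": "jog_arm", "arguments": {"jaw": [1,1,1,1,1,1,1,1], "dp": [[-0.5,0,-0.3],[-0.8,0,0],[-0.5,0,0],[0,0,0],[0,0,0],[0,0,0],[0,0,0],[0,0,0]], "turn": [0,0,0,0,0,0,0,0]}}

```text
clock: 20.28
eef_pos: [0.4988, -0.0454, 0.2279]
tool_rot: [-3.142, 0.0, -0.209]
ft_force: [0.1, -0.2, -0.5]
gripper_width: 0.005
```

Run:
```python
from h import *
import pickle
c=cap('wrist');pickle.dump(c,open('w8.pkl','wb'));cv2.imwrite('pics/w8.png',c['pixels'])
to([.580,-.0628,.11])
```

```text
pos [ 0.4988 -0.0454  0.2278] yaw [-3.1416e+00  2.0000e-04 -2.0880e-01] F [-0.5 -0.5  0.5] w -0.0 t 20.33 units [2.078 0.005 2.946]
```

View pics/w8.png

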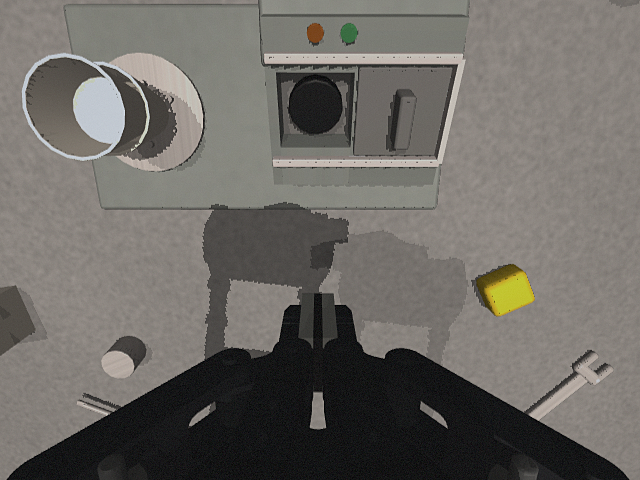

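The button (315,104) is back out, the tab (355–440) sits aside with its edge just past the well, and the nested rims look level (upper one 23–127 px across). One numeric check of the nest height before handing in.

Run:
```python
from h import *
import pickle
c=pickle.load(open('w8.pkl','rb'))
for z in(.115,.125,.135):
    L,R,T,B=[onz(c,*p,z) for p in((23,105.5),(127,105.5),(75,53),(75,158))]
    print(z,np.linalg.norm(L-R).round(4),np.linalg.norm(T-B).round(4),((L+R)/2).round(4))
R=onz(c,149,110,.095);print('lower right edge',R, 'expected centre', R[:2]+.031*np.array([.2112,.9774]))
```

```text
0.115 0.0659 0.0638 [0.6189 0.0853 0.115 ]
0.125 0.0632 0.0612 [0.6171 0.0793 0.125 ]
0.135 0.0605 0.0586 [0.6153 0.0733 0.135 ]
lower right edge [0.60912307 0.04881641 0.095     ] expected centre [0.61567027 0.07911581]
```

The upper rim measures about 62 mm across at z = 0.125 and is concentric with the lower pot, so it is fully nested. Handing in.

Run:
```python
from h import *
print(r.job_done())
```

```text
the job is handed in; nothing more can be done
None
```

The job is done and handed in at about 20 s of the 58 s allowed; no verdict is reported.

- **Pots:** I picked the tapered pot (the right-hand one, at about (0.43, -0.34)) and nested it in the pot on the platen. The last image puts its rim at z ≈ 0.125, centred within about 2 mm of the lower pot, which fits full nesting. I did not touch the straight or square pot.
- **Child-lock tab:** I slid it aside until it stopped and left it open. I pushed a second time to check, and it held firm at about 21 N. The image measurement gave 54–56 mm of travel, about 2 mm short of certain, so the firm stop is my main evidence that it is fully aside.
- **Start button:** I felt contact at the button top and pressed along the console normal to the hard stop, at about 21 N (limit 40 N). I held it in for about 1.3 s and let go, and the last picture shows the button out and clear. I judged its return by eye only.
- **Bystanders:** I touched none of the other things on the bench, and the ones visible in the last wrist pictures looked in place. I did not take a final overview picture of the whole bench.

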